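# Clamp a painting panel in the turnbuckle cradle

## Robot

A 6-joint arm with a two-finger parallel gripper is mounted at the origin on the work surface. World frame = base frame: x ahead of the robot, y to its left, z up, the work surface at z = 0. Lengths are in m, angles in rad, forces in N, time in s.
With the tool pointing down it reaches from about 0.425 to 0.95 m from the base axis. Payload 3.5 kg.
Tool frame: the origin (TCP) lies on the centre line of the jaws, within the pads' length; the fingertips stand 14 mm ahead of it and the grasp point (between the pads) lies 5 mm behind it (ctrl.finger_overhang is the distance from the TCP to the fingertips, in m); z points along the fingers, y is the line along which they close (so a half turn about z gives the same grasp; the last joint's range is limited). The gripper opens to 85 mm and grips with 20 to 120 N. Pads are 22 mm wide; open, the fingers measure 114 mm over their backs; the gripper's body (76 mm by 85 mm) begins 54 mm behind the grasp point. The pads swing forward as they close: fully open they stand 13 mm farther back than shut.
Start: joints at [-1.377, 0.286, 1.577, -0, 1.279, -0.15], TCP at [0.228, -0.635, 0.212] pointing down, gripper open.
Joint ranges: [-2.77, 2.77], [-0.9, 2.22], [0.21, 2.48], [-1.53, 4.67], [0.24, 2.81], [-2.84, 2.84]. Speed limits (rad/s): [2.79, 2.79, 3.14, 3.14, 3.14, 3.14].

## Interface

Orientations are given as a unit quaternion [x, y, z, w].
In Python, from plant import ctrl gives the robot as it stands.
- The arm moves only by the tool send_rows, never from a script. Its argument "moves" is text: rows parted by semicolons, each of 7 numbers parted by spaces: the turn, a rotation vector about the tool's x, y, z in units of 360 degrees (1.0 is 360 degrees), then the shift along the tool's x, y, z in units of 20 cm (1.0 is 20 cm), then the gripper's target within -1 to 1 (fully open at 1, half-way at 0, shut at -1). A call has 1 to 12 rows; each row is the pose to reach, as a shift and turn from the pose commanded when the call began, along the tool's axes at that moment, turning the shorter way round; what a row does not reach only later rows make up. A row lasts 1/8 s, in which the tool goes at most 62.5 mm and 10.7 degrees, less where a joint would pass 70% of its speed; a pose out of reach is approached as far as the arm can. A call with a number of a shift or a turn outside -1 to 1 is refused whole. A call with a gripper value outside its range is refused whole. The fingers move at their own pace and stop on an object; "newtons" is the grip in N (left out, the last holds). Time passes only in rows, so rows that repeat a pose let the fingers close. It gives the time, the measured TCP pose, the force, the opening and the grip force at its end, in the units of the state.
- ctrl.get_state(): the state, without advancing time (a new reading comes with each control period).
- ctrl.read_camera(name): name is "scene" or "top" or "wrist"; returns a dict with "image" (420x560x3 uint8, red, green, blue), "fovy" (degrees; the focal length in pixels is half the picture's height over the tangent of half this angle, whatever the lens; pixels are square), "cx", "cy" (the principal point, pixels), "extrinsics" (4x4, takes a point from camera to world coordinates). Camera axes: x right, y up, looking along -z (the intrinsics and any distortion apply to the point x, -y, -z); pixel columns grow to the right and rows downward; lengths in m; the calibration is good to about 2 mm. A picture is of the moment at which its call begins. There is no depth.
- ctrl.sign_off(): hands the job in; it is judged then, once.
The state is a dict: "time": time; "qpos": joint angles; "dq": joint speeds; "joint_efforts": joint torques, N m; "eef_pos": TCP position; "tcp_rot": TCP orientation; "contact_force": force on the tool from outside, world axes, zero at the start; "wrist_torque": the same for the moment, N m; "opening": opening from 0.0 (shut) to 1.0 (fully open); "finger_force": force on a finger pad.
Only numpy, scipy, OpenCV 4.12 (cv2) and the standard library are available. Lean on these libraries where they do the work, as an engineer would, in place of code of your own. Each camera call takes 0.05 s, during which the arm holds its last target. There are 200 camera calls.

## Task

Lay the shorter of the two blank panels flat on the cradle's bed, white face up, between the two jaws. Then turn the turnbuckle sleeve until both jaws draw in and hold the panel firmly, and after that screw the lock knob fully down. Leave everything else on the table where it is.

Things in the scene. Friction and masses are not known exactly. Their poses are not given: they have to be found in the camera images.
- panel_center (a point): Centre (half-way up, 10 mm above what it lies on) of the shorter blank panel: a rigid wooden block, white upper face, 60 mm along its own x, 100 mm along its y, 20 mm thick, about 90 g, lying flat, white face up, left or right of the cradle (it changes places with the longer panel). Grasp it across the 60 mm.
- panel: The same panel; origin at the centre of its underside.
- cradle: Clamping cradle fixed to the table: plywood base 12 mm high, from x -112 to +112 and y -135 to +175 mm about its origin on the table. Its x axis points away from the robot (yaw up to 0.3 rad), y to the robot's left. Offsets of its parts given below, in mm, are in this frame.
- bed_top (a point): Centre of the bed's top, at (45, 0, 30), cradle's axes: a wooden block 46 (x) by 84 mm (y), its top 30 mm above the table. The panel goes centred on it, 100 mm side along y, overhanging it on all sides, so fingers holding the 60 mm width pass the bed's sides. In place means: centre within 15 mm along x and 20 mm along y of the bed's, flat.
- jaw_left: Left jaw, origin as the cradle's when wide open, less its travel along y (3 mm per rad of the sleeve). Rubber pad face at y = 59.5 less travel, x 17 to 73, up to 51 high, sprung: gives up to 6 mm, 3 N per mm. Jaw top 52 high, outer side y = 93 less travel. An arm runs toward the robot to an upright 94 high at x = -65, y = 97 to 109 less travel, holding the turnbuckle's 12 mm rod.
- jaw_right: Right jaw carriage, the mirror image in y, moving toward the middle (+y) by the same travel.
- sleeve_center (a point): Centre of the turnbuckle's sleeve: round steel, 26 mm thick, 80 mm long, level along the cradle's y, axis at x = -65, 80 mm above the table, clear underneath down to the 12 mm base. It turns about this axis without moving along it. Axes as the cradle's; the point does not turn with the sleeve.
- sleeve (a joint): Turn of the sleeve, rad: 0 (jaws wide open) to 4.4 (stop); starts 0.5 to 1.5; stays where left (friction 0.1 N m). Grows as the sleeve's top moves away from the robot (right-hand about the cradle's +y). Each rad draws both jaws in 3 mm; pads meet the centred panel at about 3.2 rad, then 9 N more per pad and rad. Firm: 2.5 N a side or more, about 3.5 rad on; 3.7 to 4.4 is good.
- lock_grip (a point): Centre of the lock knob's grip: a dark bar 44 mm along its own x, 14 mm thick along its y, 22 mm high, at x = 45, y = 143 in the cradle's frame, on a rising stem. Its centre is 80 mm above the table at joint 0 and sinks 4 mm per rad, to 68 mm. Below it an aluminium housing (68 by 40 mm in x, y), top 42 mm above the table. The point turns with the knob.
- lock_knob (a joint): Turn of the lock knob in rad, 0 (raised) to 3.0 (fully down, at its stop); grows clockwise seen from above; starts between 0.2 and 0.9, stays where it is left (friction about 0.06 N m). Beyond 2.8 counts as fully down. It must be screwed down only after the jaws hold the panel.
- jug: White plastic solvent jug with a blue cap, 72 mm across, 150 mm tall; origin at the centre of its underside. A bystander: leave it.
- tin: Paint can, 72 mm across, 85 mm tall; origin at the centre of its underside. A bystander: leave it.
- cup: Blue plastic cup, 72 mm across, 90 mm tall; origin at the centre of its underside. A bystander: leave it.
- tube_a: Paint tube lying on the table, 26 mm thick, 110 mm long along its own x; origin underneath its middle. A bystander: leave it.
- tube_b: A second paint tube of the same shape, lying; origin underneath its middle. A bystander: leave it.
- spatula: Spatula lying on the table, 200 mm long along its own x, up to 50 mm wide, under 30 mm high; origin underneath. A bystander: leave it.
- tape: Roll of paper tape lying flat, 84 mm across, 24 mm high, hole 60 mm; origin at the centre of its underside. A bystander: leave it.
- long_panel: The other blank wooden panel, 60 mm by 150 mm, 20 mm thick, lying flat: too long for the cradle. Long side along its own y; origin at the centre of its underside. A bystander: leave it.
Mind the look-alikes: they are no part of the job. What is shaped like the panel but red or turquoise is not meant.

How it is judged:
On the way, in this order (a step that is already met when the one before it is completed fails the run):
1. the shorter panel lies flat on the bed between the jaws (x of panel_center in the frame of bed_top between -0.015 and 0.015 m and y of panel_center in the frame of bed_top between -0.02 and 0.02 m and z of panel_center in the frame of bed_top between 0.006 and 0.014 m and angle between panel_center's own z axis and vertical below 0.08 rad), for 0.2 s.
2. both jaws hold the panel firmly (at least 2.5 N each) (all of step 1 and contact force between each of jaw_left, jaw_right and panel above 2.5 N), for 0.2 s.
3. with the panel held, the lock knob is screwed fully down (all of step 2 and value of joint lock_knob above 2.8 rad), for 0.2 s.
At the end, for the whole second after the job is handed in: The shorter panel lies flat (within 0.08 rad) on the bed, its centre within 15 mm of the bed's along x and 20 mm along y and 6 to 14 mm above the bed's top, at rest, each jaw pressing on it with at least 2.5 N, and the lock knob turned beyond 2.8 rad (all of step 3 and linear speed of panel below 0.02 m/s); the robot touches nothing.
It fails at once if the longer panel or another bystander is moved by more than 30 mm (distance of any of jug, tin, cup, tube_a, tube_b, spatula, tape, long_panel from where it was at the start of the episode above 0.03 m).
It fails at once if a standing bystander is tipped over (angle between any of jug, tin, cup's own z axis and vertical above 0.5 rad).
It also fails if it takes over 72 s, if anything falls off the work surface, if the arm or the gripper's body presses on something with over 40 N, if the wrist force passes 120 N, or if a joint passes its speed limit or range.

## Working session

There is one attempt and no reset: what is moved stays moved. The work goes in short steps, Python scripts to look and compute and a tool call to move; the robot and the scene stay as the last step left them, time stands still between calls to the robot, and variables do not carry over. Pictures are saved under pics/ and viewed, at most 10 in all, crops included, and the job is handed in when it is done.

Besides the shell and the picture viewer there is one more tool, called in YAML: its name, and indented under it one key for each argument. send_rows: Moves the arm, as the interface text tells. Its arguments: {"type":"object","properties":{"moves":{"type":"string"},"newtons":{"type":"number"}},"required":["moves"]}

```bash
mkdir -p pics; ls; cat > h.py <<'E'
import numpy as np, cv2
from plant import ctrl
from scipy.spatial.transform import Rotation as R
def cam(n,save=None):
    c=ctrl.read_camera(n)
    if save: cv2.imwrite('pics/'+save,c['image'][:,:,::-1])
    return c
def ray(c,u,v):
    f=c['image'].shape[0]/2/np.tan(np.radians(c['fovy'])/2)
    d=np.array([(u-c['cx'])/f,-(v-c['cy'])/f,-1.]); E=np.array(c['extrinsics'])
    return E[:3,3],E[:3,:3]@d
def onz(c,u,v,z):
    o,d=ray(c,u,v); return o+d*(z-o[2])/d[2]
def proj(c,p):
    f=c['image'].shape[0]/2/np.tan(np.radians(c['fovy'])/2)
    E=np.array(c['extrinsics']); q=E[:3,:3].T@(np.array(p)-E[:3,3])
    return np.array([c['cx']-f*q[0]/q[2], c['cy']+f*q[1]/q[2]])
def delta(p,Rw=None):
    """row numbers for tool target p (world), rotation Rw, from present pose"""
    s=ctrl.get_state(); R0=R.from_quat(s['tcp_rot'])
    d=R0.inv().apply(np.array(p)-s['eef_pos'])/0.2
    r=(R0.inv()*Rw).as_rotvec()/(2*np.pi) if Rw is not None else np.zeros(3)
    return np.round(np.r_[r,d],4)
E
python3 - <<'E'
from h import *
for n in('top','scene'):
    c=cam(n,n+'1.png'); print(n,c['fovy'],c['cx'],c['cy'],np.round(c['extrinsics'],3).tolist(),[k for k in c])
s=ctrl.get_state();print(s)
print(np.round(R.from_quat(s['tcp_rot']).as_matrix(),3))
E
```

```text
pics
top 48.93881153408496 290.45290978828 213.492994013168 [[0.01, 0.995, -0.098, 0.38], [-1.0, 0.009, -0.012, -0.06], [-0.011, 0.098, 0.995, 1.418], [0.0, 0.0, 0.0, 1.0]] ['image', 'fovy', 'cx', 'cy', 'extrinsics']
scene 49.29790206725936 285.0797326219439 208.0130153152978 [[-0.526, -0.587, 0.616, 1.309], [0.851, -0.378, 0.366, 0.448], [0.018, 0.716, 0.697, 0.979], [0.0, 0.0, 0.0, 1.0]] ['image', 'fovy', 'cx', 'cy', 'extrinsics']
{'time': 0.1, 'qpos': array([-1.37701375e+00,  2.87151708e-01,  1.57801648e+00, -2.12713194e-05,
        1.27859464e+00, -1.49988141e-01]), 'dq': array([ 0.00091318, -0.00345843, -0.00324351, -0.00013422, -0.00037756,
        0.00069795]), 'joint_efforts': array([ 8.29489836e-04, -4.07298446e+01, -2.93699098e+01, -1.63915074e-04,
        3.42351414e-03,  8.61306376e-06]), 'eef_pos': array([ 0.22740947, -0.6348714 ,  0.21074342]), 'tcp_rot': array([ 9.85262940e-01,  1.71043156e-01, -3.39376038e-05, -1.08460636e-03]), 'contact_force': array([0.12862637, 0.30280352, 0.09513831]), 'wrist_torque': array([ 0.05966996, -0.02017595, -0.00710504]), 'finger_force': 0.0, 'opening': 0.9985103743490968}
[[ 0.941  0.337 -0.   ]
 [ 0.337 -0.941  0.002]
 [ 0.    -0.002 -1.   ]]
```

View pics/top1.png

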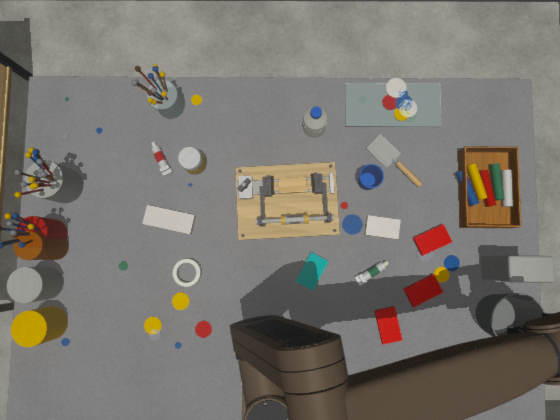

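View pics/scene1.png

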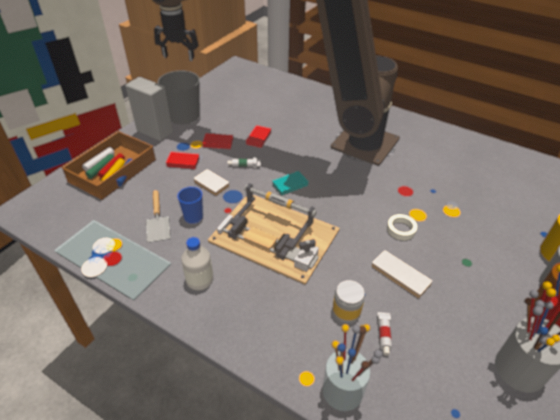

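Top view: candidates for the panel are the white (383,227), the longer white (169,219), red (433,239), (423,290), (388,325) and turquoise (312,270). I choose the white one at (383,227). The cradle is at (288,201), the lock knob at (244,186) and the sleeve at (295,219). In the scene view, the short panel is at (211,182).

```bash
python3 - <<'E'
from h import *
c=cam('top'); im=c['image']; hsv=cv2.cvtColor(im,cv2.COLOR_RGB2HSV)
def rects(m,z,box,mn=60):
    x0,y0,x1,y1=box; k=np.zeros_like(m);k[y0:y1,x0:x1]=m[y0:y1,x0:x1]
    for q in cv2.findContours(k,cv2.RETR_EXTERNAL,cv2.CHAIN_APPROX_NONE)[0]:
        if cv2.contourArea(q)<mn: continue
        P=np.array([onz(c,u,v,z)[:2] for u,v in q[:,0]],np.float32)*1000
        (cx,cy),wh,a=cv2.minAreaRect(P); print(np.round((cx,cy)),np.round(wh),round(a,1),cv2.minAreaRect(q)[0])
white=cv2.inRange(hsv,(0,0,165),(180,60,255))
print('short');rects(white,.02,(355,205,410,250)); print('long');rects(white,.02,(130,190,205,245))
wood=cv2.inRange(hsv,(8,60,110),(30,255,255))
k=np.zeros_like(wood);k[155:250,225:350]=wood[155:250,225:350]
k=cv2.morphologyEx(k,cv2.MORPH_CLOSE,np.ones((15,15)))
print('base');rects(k,.012,(225,155,350,250),2000)
crop=np.hstack([cv2.resize(im[150:255,225:345],None,fx=4.2,fy=4.2,interpolation=2),cv2.resize(im[200:252,355:411],None,fx=4.2,fy=8.48)[:441]])
crop=cv2.resize(im[150:255,225:415],None,fx=4.2,fy=4.2,interpolation=cv2.INTER_CUBIC)
cv2.imwrite('pics/crop1.png',crop[:,:,::-1])
E
```

```text
short
[ 479. -323.] [99. 60.] 82.6 (382.7503356933594, 226.81039428710938)
long
[497. 330.] [149.  60.] 78.3 (167.9332275390625, 219.00721740722656)
base
[559. -31.] [225. 309.] 3.7 (286.61383056640625, 200.54922485351562)
```

View pics/crop1.png

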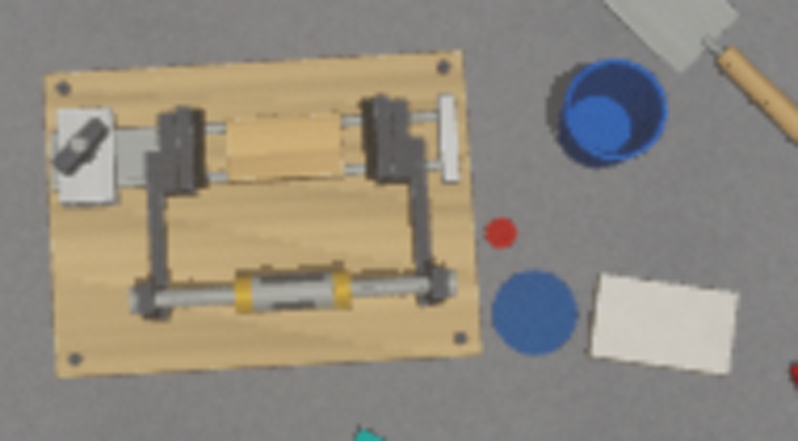

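The crop shows the short white panel at crop (665,323), with the bed, jaws, sleeve and knob all clear. The measured sizes match: panel 99x60, base 225x309. That puts the cradle origin at (560,-51) mm, yaw 3.7°.

send_rows:
  moves: "0 0 -0.087 0.855 -0.52 0.15 1;0 0 -0.087 0.855 -0.52 0.15 1;0 0 -0.087 0.855 -0.52 0.15 1;0 0 -0.087 0.855 -0.52 0.15 1"

```text
time: 0.65
eef_pos: [0.355, -0.4765, 0.1807]
tcp_rot: [0.902, 0.432, 0.0, -0.001]
contact_force: [-1.2, -0.5, 0.2]
opening: 1.007
finger_force: 0.0
```

```bash
cat >> h.py <<'E'
def down(xang): # tool pointing down, tool x at angle xang (deg)
    a=np.radians(xang); x=[np.cos(a),np.sin(a),0]; y=[np.sin(a),-np.cos(a),0]
    return R.from_matrix(np.array([x,y,[0,0,-1]]).T)
E
python3 - <<'E'
from h import *
print(ctrl.get_state()['eef_pos'],ctrl.finger_overhang,delta([.479,-.323,.15],down(82.6)))
E
```

```text
[ 0.35503615 -0.47647174  0.18068818] 0.014 [-3.000e-04 -3.000e-04 -8.710e-02  9.862e-01  3.200e-03  1.549e-01]
```

send_rows:
  moves: "0 0 -0.087 0.986 0.003 0.155 1;0 0 -0.087 0.986 0.003 0.155 1;0 0 -0.087 0.986 0.003 0.155 1;0 0 -0.087 0.986 0.003 0.155 1;0 0 -0.087 0.986 0.003 0.155 1"

```text
time: 1.27
eef_pos: [0.4781, -0.3273, 0.151]
tcp_rot: [0.753, 0.658, -0.0, 0.0]
contact_force: [-0.1, 0.2, -0.9]
opening: 1.001
finger_force: 0.0
```

```bash
cat >> h.py <<'E'
def rects(c,m,z,mn=300):
    for q in cv2.findContours(m,cv2.RETR_EXTERNAL,cv2.CHAIN_APPROX_NONE)[0]:
        if cv2.contourArea(q)<mn: continue
        P=np.array([onz(c,u,v,z)[:2] for u,v in q[:,0]],np.float32)*1000
        (cx,cy),wh,a=cv2.minAreaRect(P); print(np.round((cx,cy),1),np.round(wh,1),round(a,1),np.round(cv2.minAreaRect(q)[0]))
E
python3 - <<'E'
from h import *
c=cam('wrist','w1.png'); print(c['fovy'],np.round(c['extrinsics'],3).tolist())
hsv=cv2.cvtColor(c['image'],cv2.COLOR_RGB2HSV)
rects(c,cv2.inRange(hsv,(0,0,165),(180,60,255)),.02)
s=ctrl.get_state();print(s['eef_pos'],s['tcp_rot'],delta([.479,-.323,.016],down(82.6)))
E
```

```text
63.95680444391655 [[0.991, 0.127, 0.04, 0.488], [-0.133, 0.948, 0.29, -0.253], [-0.001, -0.292, 0.956, 0.313], [0.0, 0.0, 0.0, 1.0]]
[ 689.4 -389.1] [227.9 109. ] 65.1 [519. 212.]
[ 429.9 -372.8] [273.5 415.8] 64.8 [230. 232.]
[ 579.3 -239.7] [35.1 32.5] 57.6 [389.  70.]
[ 560.5 -224.7] [28.9 19.8] 74.8 [365.  54.]
[ 0.47770898 -0.32816724  0.15128904] [ 7.53316574e-01  6.57657891e-01 -3.59839662e-04  3.29005193e-04] [ 0.000e+00  2.000e-04 -1.000e-03  2.710e-02  2.900e-03  6.764e-01]
```

View pics/w1.png

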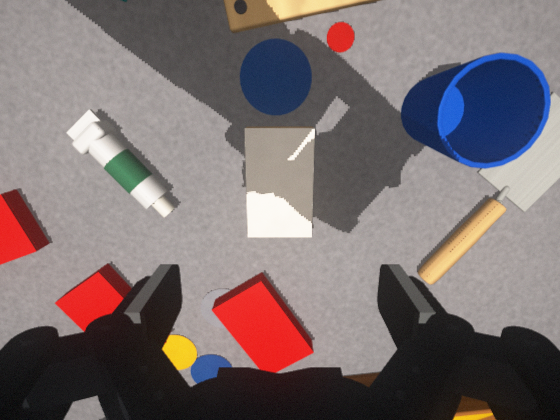

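The wrist view shows the panel, partly in shadow, with corners near (246,128), (315,128), (312,237), (248,237). I'll cast rays through those.

```bash
python3 - <<'E'
from h import *
c=cam('wrist')
P=np.array([onz(c,u,v,.02) for u,v in [(246,128),(315,128),(312,237),(248,237)]])
print(np.round(P*1000,1),np.linalg.norm(np.diff(P,axis=0),axis=1),P.mean(0))
d=(P[0]+P[1]-P[2]-P[3]);print(np.degrees(np.arctan2(d[1],d[0])))
E
```

```text
[[ 457.  -270.    20. ]
 [ 515.2 -277.8   20. ]
 [ 502.1 -376.7   20. ]
 [ 442.6 -368.7   20. ]] [0.05867633 0.0997684  0.05998012] [ 0.47924007 -0.32331699  0.02      ]
82.07901494321624
```

The wrist and top cameras agree: (479,-323), 82°. Descending and grasping.

send_rows:
  moves: "0 0 0 0.025 0.004 0.4 1;0 0 0 0.025 0.004 0.6 1;0 0 0 0.025 0.004 0.675 1;0 0 0 0.025 0.004 0.675 1;0 0 0 0.025 0.004 0.675 -1;0 0 0 0.025 0.004 0.675 -1;0 0 0 0.025 0.004 0.675 -1;0 0 0 0.025 0.004 0.675 -1;0 0 0 0.025 0.004 0.675 -1;0 0 0 0.025 0.004 0.675 -1"
  newtons: 40

```text
time: 2.62
eef_pos: [0.4794, -0.3221, 0.016]
tcp_rot: [0.753, 0.658, -0.0, -0.0]
contact_force: [0.6, -0.3, 0.2]
opening: 0.001
finger_force: 0.0
```

The fingers shut on nothing, so I need to look.

```bash
python3 - <<'E'
from h import *
c=cam('wrist','w2.png')
E
```

```text
(no output)
```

View pics/w2.png

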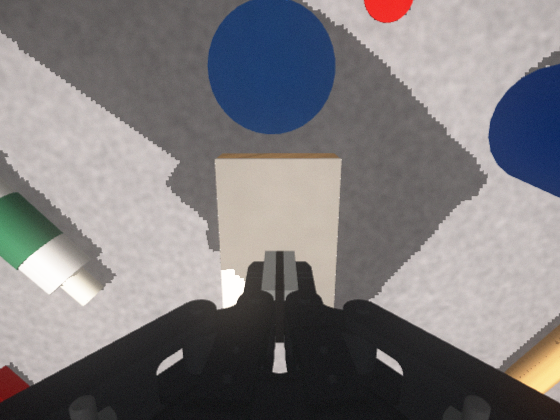

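The fingers are shut over the panel's white face, at (280,255). The panel is still there, its far edge at row 157 and columns 215–341. I'll check the heights.

```bash
python3 - <<'E'
from h import *
c=cam('wrist'); print(np.round(c['extrinsics'],3).tolist())
for z in (0,.02,.03,.04):
    a,b,e,f=[onz(c,*p,z) for p in [(215,158),(341,158),(223,308),(335,308)]]; print(z,a,b,np.linalg.norm(a-b),np.linalg.norm(e-f))
s=ctrl.get_state(); print(s['eef_pos'],s['qpos'],s['opening'])
for d in(-.03,-.014,0,.014,.03): print(d,proj(c,s['eef_pos']+[0,0,d]))
t=cam('top'); 
for z in (.02,.03): print(proj(t,[.479,-.323,z]))
sc=cam('scene'); im=sc['image']; cv2.imwrite('pics/s2.png',cv2.resize(im[130:230,150:270],None,fx=5,fy=5,interpolation=cv2.INTER_CUBIC)[:,:,::-1])
print(proj(sc,s['eef_pos']))
E
```

```text
[[0.991, 0.127, 0.039, 0.49], [-0.133, 0.948, 0.289, -0.248], [-0.001, -0.292, 0.957, 0.178], [0.0, 0.0, 0.0, 1.0]]
0 [ 0.45203622 -0.27051428  0.        ] [ 0.51811715 -0.27934564  0.        ] 0.06666845088207292 0.06813951665483156
0.02 [ 0.45625594 -0.26792839  0.02      ] [ 0.5148954  -0.27576524  0.02      ] 0.05916082104687864 0.06046622799392631
0.03 [ 0.4583658  -0.26663545  0.03      ] [ 0.51328453 -0.27397505  0.03      ] 0.05540700612928155 0.05662958366347371
0.04 [ 0.46047567 -0.26534251  0.04      ] [ 0.51167366 -0.27218485  0.04      ] 0.05165319121168447 0.05279293933302117
[ 0.47941835 -0.32210058  0.0159174 ] [-7.67181745e-01  3.15265137e-01  1.93772434e+00 -8.38672082e-06
  8.88790145e-01 -6.33476667e-01] -0.007674590044963287
-0.03 [279.22793406 232.0777773 ]
-0.014 [279.21053468 242.45804507]
0 [279.19283626 253.01671292]
0.014 [279.17223335 265.30816918]
0.03 [279.14411855 282.08113475]
[382.67067187 226.84961468]
[383.29656894 226.62027277]
[211.09371103 180.71891586]
```

View pics/s2.png

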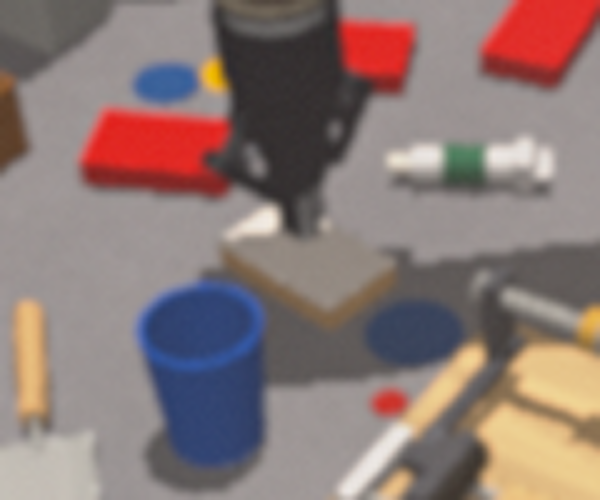

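The panel's apparent width puts its top at z=0.02, so the camera is right. The finger image puts the tips 20–30 mm higher than the stated TCP implies, so they closed above the panel. I'll open, go lower in guarded steps, and watch the force.

send_rows:
  moves: "0 0 0 0 0 0 1;0 0 0 0 0 0 1;0 0 0 0 0 0 1;0 0 0 0 0 0 1;0 0 0 0 0 0 1;0 0 0 0 0 0.03 1;0 0 0 0 0 0.06 1;0 0 0 0 0 0.06 1"

```text
time: 3.82
eef_pos: [0.4789, -0.3216, 0.003]
tcp_rot: [0.753, 0.658, -0.0, -0.001]
contact_force: [-0.3, 0.0, 0.4]
opening: 0.999
finger_force: 0.0
```

```bash
python3 - <<'E'
from h import *
c=cam('wrist','w3.png')
s=cam('scene'); cv2.imwrite('pics/s3.png',cv2.resize(s['image'][140:210,170:250],None,fx=8,fy=8,interpolation=cv2.INTER_CUBIC)[:,:,::-1])
print(ctrl.get_state()['contact_force'],ctrl.get_state()['eef_pos'])
E
```

```text
[ 0.02811843  0.02972083 -0.9292438 ] [ 0.4793256  -0.32201323  0.00371155]
```

View pics/w3.png

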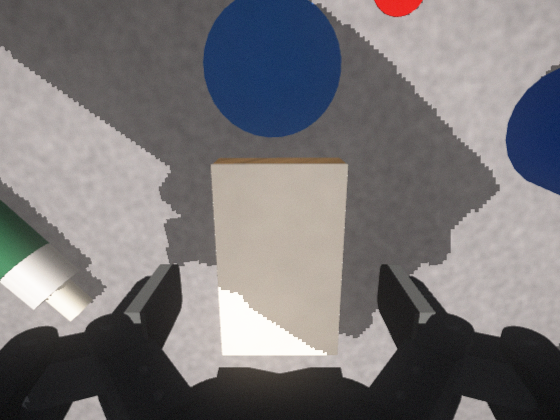

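The finger gap shows 2.32 px/mm against 2.12 px/mm on the panel's top face. The open tips are therefore about 13 mm above that face, at z≈0.033 with the TCP at 0.003. I need to go about 22 mm lower.

send_rows:
  moves: "0 0 0 0 0 0.04 1;0 0 0 0 0 0.08 1;0 0 0 0 0 0.11 1;0 0 0 0 0 0.11 1"

```text
time: 4.42
eef_pos: [0.4789, -0.3217, -0.0189]
tcp_rot: [0.753, 0.658, -0.0, -0.001]
contact_force: [-0.5, -0.5, -0.0]
opening: 0.998
finger_force: 0.0
```

send_rows:
  moves: "0 0 0 0 0 0 -1;0 0 0 0 0 0 -1;0 0 0 0 0 0 -1;0 0 0 0 0 0 -1;0 0 0 0 0 0 -1;0 0 0 0 0 0 -1"
  newtons: 40

```text
time: 5.18
eef_pos: [0.4799, -0.3225, -0.0174]
tcp_rot: [0.753, 0.658, 0.0, 0.001]
contact_force: [0.4, 0.3, 4.5]
opening: 0.688
finger_force: 45.8
```

Gripped: the opening of 0.688 is about 58.5 mm, and the force is 46 N. Tips near the table give panel bottom ≈ TCP z + 0.0175. Lifting and starting toward the bed.

send_rows:
  moves: "0 0 0 0 0 -0.3 -1;0 0 0 0 0 -0.6 -1;0 0 0 0 0 -0.9 -1;0 0 -0.016 0.25 0.08 -0.9 -1;0 0 -0.016 0.5 0.15 -0.9 -1;0 0 -0.032 0.75 0.22 -0.9 -1;0 0 -0.032 0.95 0.29 -0.9 -1;0 0 -0.032 0.95 0.29 -0.9 -1"

```text
time: 6.18
eef_pos: [0.5622, -0.1386, 0.1607]
tcp_rot: [0.681, 0.732, -0.0, -0.001]
contact_force: [0.9, -0.5, -1.1]
opening: 0.693
finger_force: 45.2
```

```bash
python3 - <<'E'
from h import *
s=ctrl.get_state(); print(s['eef_pos'],s['opening'],delta([.605,-.048,.16],down(93.7)))
E
```

```text
[ 0.56219133 -0.13864195  0.16067002] 0.6931117758121498 [-3.000e-04 -2.000e-04  1.100e-03  4.367e-01  2.459e-01  3.500e-03]
```

send_rows:
  moves: "0 0 0 0.22 0.125 0 -1;0 0 0 0.437 0.246 0 -1;0 0 0 0.437 0.246 0.2 -1;0 0 0 0.437 0.246 0.25 -1;0 0 0 0.437 0.246 0.25 -1"

```text
time: 6.8
eef_pos: [0.6042, -0.0518, 0.1106]
tcp_rot: [0.683, 0.73, -0.001, -0.001]
contact_force: [0.7, 0.0, -1.7]
opening: 0.689
finger_force: 45.2
```

```bash
python3 - <<'E'
from h import *
s=ctrl.get_state(); print(s['eef_pos'])
c=cam('wrist'); t=cam('top')
a=c['image'].copy()
O=np.array([.5603,-.051,0]); Y=np.radians(3.7)
def cr(x,y,z): return O+np.array([np.cos(Y)*x-np.sin(Y)*y,np.sin(Y)*x+np.cos(Y)*y,z*1000])/1000*np.array([1,1,1]) if 0 else O+np.array([np.cos(Y)*x-np.sin(Y)*y,np.sin(Y)*x+np.cos(Y)*y,z])/1000
for p in [(-112,175,12),(112,175,12),(45,143,42),(22,42,30),(68,42,30),(11,123,42),(79,163,42),(11,163,42)]:
    u=proj(c,cr(*p)); print(p,np.round(u)); cv2.circle(a,tuple(int(v) for v in u),2,(255,0,0),-1)
b=cv2.resize(t['image'][150:255,225:345],None,fx=4,fy=4)
cv2.imwrite('pics/w4.png',a[:,:,::-1])
E
```

```text
[ 0.6042045  -0.05181533  0.11059739]
(-112, 175, 12) [ 41. -63.]
(112, 175, 12) [385. -63.]
(45, 143, 42) [282. -23.]
(22, 42, 30) [249. 146.]
(68, 42, 30) [313. 147.]
(11, 123, 42) [226.  15.]
(79, 163, 42) [341. -63.]
(11, 163, 42) [223. -63.]
```

View pics/w4.png

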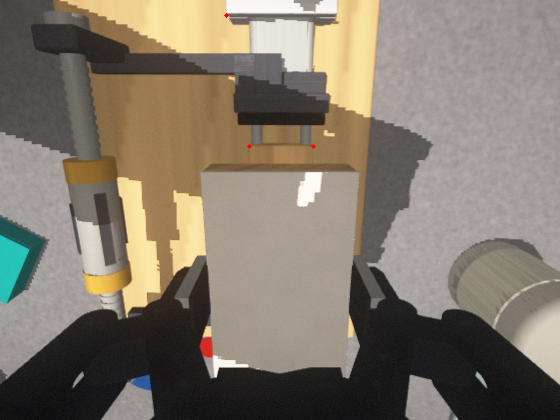

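The wrist view shows that the predicted red dots sit on the bed's edge (249–313,146) and the housing corner (226,15), so the cradle pose is good. The panel's far top edge runs from (203,172) to (357,172). Next I work out where the panel sits relative to the bed.

```bash
python3 - <<'E'
from h import *
c=cam('wrist'); s=ctrl.get_state(); 
Y=np.radians(3.7); 
for z in(.143,.148,.153):
    a,b=onz(c,203,171,z),onz(c,357,171,z); d=b-a; n=np.array([d[1],-d[0],0])/np.linalg.norm(d)
    ctr=(a+b)/2+n*.05
    print(z,np.linalg.norm(d),np.degrees(np.arctan2(d[1],d[0])),ctr,ctr-s['eef_pos'])
ang=np.degrees(np.arctan2(d[1],d[0]))
print(np.degrees(R.from_quat(s['tcp_rot']).as_euler('ZYX')),s['eef_pos'],delta([.605,-.048,.03],down(93.7)))
E
```

```text
0.143 0.061117442075316226 3.8108117400801214 [ 0.60645809 -0.05269103  0.143     ] [ 0.0001806  -0.00052485  0.02940917]
0.148 0.05879699097793519 3.810811740080115 [ 0.60637747 -0.05171455  0.148     ] [9.99868183e-05 4.51625144e-04 3.44091679e-02]
0.153 0.056476539880554046 3.8108117400801182 [ 0.60629686 -0.05073808  0.153     ] [1.93728997e-05 1.42809867e-03 3.94091679e-02]
[9.37860510e+01 4.76511047e-02 1.79865840e+02] [ 0.60627749 -0.05216618  0.11359083] [ 4.000e-04  1.000e-04  2.000e-04  2.160e-02 -6.000e-03  4.179e-01]
```

send_rows:
  moves: "0 0 0 0.021 -0.006 0.1 -1;0 0 0 0.021 -0.006 0.25 -1;0 0 0 0.021 -0.006 0.35 -1;0 0 0 0.021 -0.006 0.42 -1;0 0 0 0.021 -0.006 0.45 -1;0 0 0 0.021 -0.006 0.45 -1"

```text
time: 7.7
eef_pos: [0.6042, -0.047, 0.022]
tcp_rot: [0.683, 0.731, 0.0, 0.0]
contact_force: [0.5, -0.3, -0.8]
opening: 0.693
finger_force: 45.3
```

send_rows:
  moves: "0 0 0 0 0 0.012 -1;0 0 0 0 0 0.022 -1;0 0 0 0 0 0.03 -1;0 0 0 0 0 0.03 -1"

```text
time: 8.2
eef_pos: [0.6039, -0.047, 0.016]
tcp_rot: [0.683, 0.731, -0.0, -0.0]
contact_force: [0.3, 0.5, -0.6]
opening: 0.69
finger_force: 45.3
```

send_rows:
  moves: "0 0 0 0 0 0.005 -1;0 0 0 0 0 0.01 -1;0 0 0 0 0 0.012 -1;0 0 0 0 0 0.012 -1"

```text
time: 8.7
eef_pos: [0.6039, -0.047, 0.0135]
tcp_rot: [0.683, 0.731, -0.0, -0.0]
contact_force: [-0.2, -0.0, -1.4]
opening: 0.691
finger_force: 45.3
```

send_rows:
  moves: "0 0 0 0 0 0.006 -1;0 0 0 0 0 0.01 -1;0 0 0 0 0 0.01 -1"

```text
time: 9.07
eef_pos: [0.6042, -0.047, 0.0125]
tcp_rot: [0.683, 0.731, -0.0, -0.0]
contact_force: [-2.4, 0.6, 6.1]
opening: 0.694
finger_force: 45.9
```

Contact at TCP z 0.0125. Releasing and lifting.

send_rows:
  moves: "0 0 0 0 0 0 1;0 0 0 0 0 0 1;0 0 0 0 0 0 1;0 0 0 0 0 0 1;0 0 0 0 0 0 1;0 0 0 0 0 -0.2 1;0 0 0 0 0 -0.5 1;0 0 0 0 0 -0.8 1;0 0 0 0 0 -0.8 1;0 0 0 0 0 -0.8 1"

```text
time: 10.32
eef_pos: [0.6037, -0.0469, 0.1714]
tcp_rot: [0.683, 0.731, -0.0, -0.0]
contact_force: [0.1, 0.3, -0.3]
opening: 0.997
finger_force: 0.0
```

```bash
python3 - <<'E'
from h import *
s=ctrl.get_state(); print(s['eef_pos'])
c=cam('wrist','w5.png')
E
```

```text
[ 0.60372881 -0.04688774  0.1714363 ]
```

View pics/w5.png

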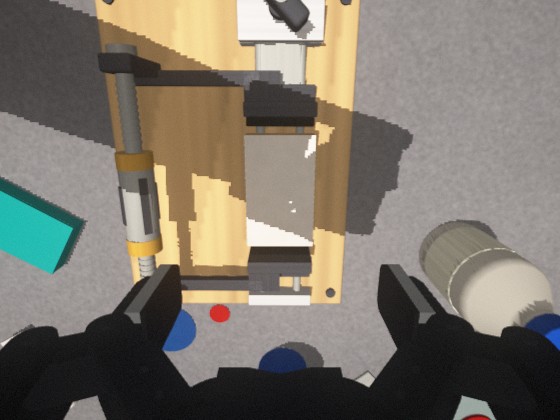

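The wrist view shows the panel on the bed at (280,190), with the pads at rows 120 and 250, and the sleeve at (139,203). I'll verify both numerically, then plan the sleeve grip. I'll take the true pad centre as about 33 mm behind the reported TCP.

```bash
cat >> h.py <<'E'
O=np.array([.5603,-.051,0]); Y=np.radians(3.7); RC=R.from_euler('z',Y)
def cr(x,y,z): return O+RC.apply([x/1000,y/1000,z/1000])
def inc(p): return np.round(RC.inv().apply(np.array(p)-O)*1000,1)
def tilt(phi): return RC*R.from_euler('y',np.radians(phi))*RC.inv()*down(93.7)
E
python3 - <<'E'
from h import *
c=cam('wrist')
print('panel',inc(np.mean([onz(c,u,v,.05) for u,v in [(246,135),(316,135),(312,246),(248,246)]],axis=0)))
for q in [(139,203),(135,157),(144,250)]: print('sleeve',inc(onz(c,*q,.092)))
rot=tilt(-15); z=rot.as_matrix()[:,2]; ax=cr(-65,0,80)
s=ctrl.get_state()
print(delta(ax+.033*z-.10*z,rot),delta(ax+.033*z,rot),z)
E
```

```text
panel [43.7  2.3 50. ]
sleeve [-61.6   5.4  92. ]
sleeve [-60.4  39.7  92. ]
sleeve [-62.2 -32.7  92. ]
[-4.230e-02 -3.000e-04  4.000e-04 -6.400e-03 -6.240e-01  1.251e-01] [-4.230e-02 -3.000e-04  4.000e-04 -7.400e-03 -4.927e-01  6.076e-01] [ 0.25827957  0.01670219 -0.96592583]
```

send_rows:
  moves: "-0.02 0 0 -0.006 -0.3 0.05 0.1;-0.042 0 0 -0.006 -0.62 0.12 0.1;-0.042 0 0 -0.006 -0.62 0.12 0.1;-0.042 0 0 -0.006 -0.57 0.3 0.1;-0.042 0 0 -0.007 -0.53 0.45 0.1;-0.042 0 0 -0.007 -0.49 0.6 0.1;-0.042 0 0 -0.007 -0.49 0.605 0.1;-0.042 0 0 -0.007 -0.49 0.605 0.1"

```text
time: 11.42
eef_pos: [0.5063, -0.0549, 0.0506]
tcp_rot: [0.677, 0.724, 0.096, 0.09]
contact_force: [-0.2, 0.1, -0.1]
opening: 0.549
finger_force: 0.0
```

```bash
python3 - <<'E'
from h import *
s=ctrl.get_state(); z=tilt(-15).as_matrix()[:,2]
print(s['qpos'],s['contact_force'],s['opening'],inc(s['eef_pos']),inc(cr(-65,0,80)+.033*z),delta(s['eef_pos'],tilt(-15)))
E
```

```text
[-0.3670029  -0.01270163  2.25720509  0.17880641  0.66524507 -0.56232705] [-0.21036125  0.12106861 -0.12122977] 0.5487792973348807 [-54.1  -0.5  50.6] [-56.5   0.   48.1] [ 0.0002 -0.0002  0.0004  0.      0.      0.    ]
```

Clean pose. Close, then the first stroke.

send_rows:
  moves: "0 0 0 0 0 0.005 -1;0 0 0 0 0 0.005 -1;0 0 0 0 0 0.005 -1;0 0 0 0 0 0.005 -1;0 0 0 0 0 0.005 -1"
  newtons: 50

```text
time: 12.05
eef_pos: [0.5028, -0.055, 0.0491]
tcp_rot: [0.676, 0.726, 0.093, 0.086]
contact_force: [-14.4, -4.7, 7.3]
opening: 0.287
finger_force: 48.4
```

The grip is on the 26 mm sleeve, sitting 3 mm toward the robot. I'll fold that offset into the stroke.

send_rows:
  moves: "0 0 0 0 -0.015 0 -1;0.021 0 0 0 -0.037 -0.001 -1;0.042 0 0 0 -0.058 -0.006 -1;0.0625 0 0 0 -0.078 -0.013 -1;0.083 0 0 0 -0.098 -0.022 -1;0.104 0 0 0 -0.115 -0.034 -1;0.125 0 0 0 -0.132 -0.048 -1;0.146 0 0 0 -0.146 -0.065 -1"

```text
time: 13.05
eef_pos: [0.4752, -0.057, 0.0548]
tcp_rot: [0.646, 0.692, -0.235, -0.22]
contact_force: [-3.3, -1.2, -4.6]
opening: 0.287
finger_force: 50.3
```

```bash
cat > st.py <<'E'
from h import *
s=ctrl.get_state(); r=R.from_quat(s['tcp_rot']); z=r.as_matrix()[:,2]; zc=RC.inv().apply(z)
print('phi',np.degrees(np.arctan2(-zc[0],-zc[2])),'padcentre',inc(s['eef_pos']-.033*z),s['qpos'],s['opening'],'F',s['contact_force'],'T',s['wrist_torque'],s['finger_force'])
E
python3 st.py
```

```text
phi 37.58076679382881 padcentre [-65.2  -0.4  81. ] [-0.23007852  0.45627391  1.78138771 -0.17984834  1.53878143 -0.23294171] 0.2871422909868209 F [-3.28852267 -1.19346238 -4.56448961] T [ 0.16884001 -0.49491051  0.21328939] 50.29404938220978
```

send_rows:
  moves: "0.021 0 0 0 -0.022 -0.001 -1;0.042 0 0 0 -0.043 -0.006 -1;0.0625 0 0 0 -0.063 -0.013 -1;0.0625 0 0 0 -0.063 -0.013 -1"

```text
time: 13.55
eef_pos: [0.467, -0.0575, 0.0642]
tcp_rot: [0.591, 0.633, -0.365, -0.342]
contact_force: [-1.6, -0.9, -0.6]
opening: 0.285
finger_force: 51.4
```

```bash
python3 st.py; python3 - <<'E'
from h import *
rot=tilt(-15); z=rot.as_matrix()[:,2]; print(delta(cr(-65,0,80)+.033*z,rot))
# jaw travel from the top camera: dark jaw tops (z=.052), cradle y of their edges near x=45
c=cam('top')
def prof(x,z,ys):
    return np.array([c['image'][tuple(np.round(proj(c,cr(x,y,z)))[::-1].astype(int))].astype(int).sum() for y in ys])
E
```

```text
phi 60.03063093220689 padcentre [-64.9  -0.4  80.6] [-0.20452003  0.66617893  1.61805597 -0.2463247   1.87980612 -0.21543579] 0.2848178905301913 F [-1.62826066 -0.85469377 -0.60877445] T [ 0.20992687 -0.14846293  0.08107629] 51.44784986972809
[-2.084e-01  1.000e-04  5.000e-04  2.000e-03  1.620e-01 -1.203e-01]
```

Stroke 1 gave +75°. Open, swing back around the axis, then regrip.

send_rows:
  moves: "0 0 0 0 0 0 0.1;0 0 0 0 0 0 0.1;0 0 0 0 0 0 0.1;-0.026 0 0 0 0.027 -0.002 0.1;-0.052 0 0 0 0.053 -0.009 0.1;-0.078 0 0 0 0.078 -0.02 0.1;-0.104 0 0 0 0.1 -0.034 0.1;-0.13 0 0 0 0.12 -0.052 0.1;-0.156 0 0 0 0.137 -0.073 0.1;-0.182 0 0 0 0.15 -0.097 0.1;-0.208 0 0 0 0.162 -0.121 0.1;-0.208 0 0 0 0.162 -0.121 0.1"

```text
time: 15.1
eef_pos: [0.5011, -0.0546, 0.0476]
tcp_rot: [0.678, 0.724, 0.094, 0.087]
contact_force: [0.9, 0.4, 0.3]
opening: 0.553
finger_force: 0.0
```

```bash
python3 st.py
```

```text
phi -14.75916968170262 padcentre [-67.7   0.1  79.5] [-0.36956073 -0.01615343  2.26681326  0.17688175  0.66456087 -0.56238327] 0.552746393799579 F [0.85060923 0.37388457 0.28030394] T [0.01462658 0.16199494 0.03226108] 0.0
```

send_rows:
  moves: "0 0 0 0 0 0 -1;0 0 0 0 0 0 -1;0 0 0 0 0 0 -1;0.023 0 0 0 -0.024 -0.002 -1;0.046 0 0 0 -0.047 -0.007 -1;0.069 0 0 0 -0.07 -0.015 -1;0.093 0 0 0 -0.091 -0.027 -1;0.116 0 0 0 -0.11 -0.042 -1;0.139 0 0 0 -0.126 -0.059 -1;0.162 0 0 0 -0.14 -0.078 -1;0.185 0 0 0 -0.152 -0.1 -1;0.208 0 0 0 -0.159 -0.122 -1"

```text
time: 16.6
eef_pos: [0.4668, -0.0581, 0.0642]
tcp_rot: [0.59, 0.631, -0.369, -0.343]
contact_force: [-10.8, -3.2, 0.0]
opening: 0.285
finger_force: 49.4
```

```bash
python3 st.py
```

```text
phi 60.558890355338285 padcentre [-65.1  -0.8  80.5] [-0.203924    0.67085377  1.61527575 -0.25022672  1.88656848 -0.21408148] 0.28525614530696214 F [-10.79903218  -3.21388209   0.03357829] T [0.06509619 0.30648841 0.40509304] 49.387325048446655
```

Now reset for stroke 3.

send_rows:
  moves: "0 0 0 0 0 0 0.1;0 0 0 0 0 0 0.1;0 0 0 0 0 0 0.1;-0.026 0 0 0 0.027 -0.002 0.1;-0.052 0 0 0 0.053 -0.009 0.1;-0.078 0 0 0 0.078 -0.02 0.1;-0.104 0 0 0 0.1 -0.034 0.1;-0.13 0 0 0 0.12 -0.052 0.1;-0.156 0 0 0 0.137 -0.073 0.1;-0.182 0 0 0 0.15 -0.097 0.1;-0.208 0 0 0 0.162 -0.121 0.1;-0.208 0 0 0 0.162 -0.121 0.1"

```text
time: 18.1
eef_pos: [0.5017, -0.0548, 0.0478]
tcp_rot: [0.678, 0.724, 0.095, 0.088]
contact_force: [0.1, 0.8, 0.8]
opening: 0.548
finger_force: 0.0
```

send_rows:
  moves: "0 0 0 0 0 0 -1;0 0 0 0 0 0 -1;0 0 0 0 0 0 -1;0 0 0 0 0 0 -1;0.023 0 0 0 -0.024 -0.002 -1;0.04 0 0 0 -0.041 -0.005 -1;0.04 0 0 0 -0.041 -0.005 -1"
  newtons: 40

```text
time: 18.98
eef_pos: [0.4947, -0.0562, 0.0474]
tcp_rot: [0.682, 0.732, -0.001, -0.0]
contact_force: [-11.4, -2.2, 10.1]
opening: 0.289
finger_force: 41.4
```

```bash
python3 st.py; python3 - <<'E'
from h import *
# sub-pixel look at jaw uprights/pads: compare pre-turn w5 with wrist is impossible here; use scene camera, save only
cam('scene','s4.png')
E
```

```text
phi 0.11555116038027886 padcentre [-65.8  -0.9  80.4] [-3.16477298e-01  1.04894604e-01  2.12037327e+00 -1.61992099e-03
  9.17982444e-01 -3.85950124e-01] 0.28907184958566057 F [-11.43958353  -2.23517257  10.13829779] T [-0.33462791  1.75062721  0.04619517] 41.38814985752106
```

```bash
python3 - <<'E'
from h import *
s=ctrl.get_state(); c=cam('wrist')
T=np.eye(4); T[:3,:3]=R.from_quat(s['tcp_rot']).as_matrix(); T[:3,3]=s['eef_pos']
X=np.linalg.inv(T)@np.array(c['extrinsics'])
T5=np.eye(4); T5[:3,:3]=R.from_quat([.683,.731,0,0]).as_matrix(); T5[:3,3]=[.6037,-.0469,.1714]
w=dict(c); w['extrinsics']=T5@X; w['image']=cv2.imread('pics/w5.png')[:,:,::-1]
g=w['image'].astype(int).sum(2)/3
for x in (25,65):
  for sg in(1,-1):
    print(x,sg,[(y,int(g[tuple(np.round(proj(w,cr(x,sg*y,51.5))[::-1]).astype(int))])) for y in range(46,104,1)])
E
```

```text
25 1 [(46, 145), (47, 146), (48, 149), (49, 146), (50, 147), (51, 133), (52, 84), (53, 87), (54, 95), (55, 94), (56, 98), (57, 97), (58, 91), (59, 75), (60, 33), (61, 31), (62, 33), (63, 31), (64, 33), (65, 35), (66, 36), (67, 52), (68, 55), (69, 53), (70, 50), (71, 49), (72, 49), (73, 50), (74, 57), (75, 55), (76, 56), (77, 55), (78, 51), (79, 53), (80, 54), (81, 54), (82, 52), (83, 56), (84, 56), (85, 57), (86, 58), (87, 57), (88, 53), (89, 59), (90, 57), (91, 59), (92, 58), (93, 57), (94, 80), (95, 128), (96, 121), (97, 120), (98, 116), (99, 116), (100, 117), (101, 138), (102, 176), (103, 177)]
25 -1 [(46, 243), (47, 240), (48, 144), (49, 54), (50, 56), (51, 50), (52, 51), (53, 49), (54, 48), (55, 49), (56, 53), (57, 61), (58, 58), (59, 63), (60, 58), (61, 60), (62, 57), (63, 63), (64, 82), (65, 102), (66, 104), (67, 98), (68, 97), (69, 94), (70, 96), (71, 98), (72, 99), (73, 100), (74, 99), (75, 92), (76, 97), (77, 99), (78, 101), (79, 98), (80, 100), (81, 99), (82, 98), (83, 106), (84, 108), (85, 101), (86, 106), (87, 106), (88, 106), (89, 104), (90, 104), (91, 107), (92, 108), 
[... 667 characters left out ...]
202), (98, 203), (99, 199), (100, 200), (101, 199), (102, 198), (103, 201)]
65 -1 [(46, 244), (47, 142), (48, 50), (49, 46), (50, 45), (51, 47), (52, 48), (53, 46), (54, 48), (55, 54), (56, 57), (57, 55), (58, 57), (59, 56), (60, 58), (61, 61), (62, 56), (63, 73), (64, 99), (65, 99), (66, 101), (67, 100), (68, 96), (69, 96), (70, 99), (71, 100), (72, 97), (73, 100), (74, 102), (75, 97), (76, 97), (77, 103), (78, 126), (79, 181), (80, 193), (81, 191), (82, 192), (83, 191), (84, 189), (85, 192), (86, 154), (87, 137), (88, 113), (89, 111), (90, 111), (91, 107), (92, 109), (93, 109), (94, 108), (95, 113), (96, 114), (97, 113), (98, 204), (99, 236), (100, 240), (101, 241), (102, 239), (103, 240)]
```

send_rows:
  moves: "0.021 0 0 0 -0.03 -0.001 -1;0.042 0 0 0 -0.051 -0.006 -1;0.0625 0 0 0 -0.071 -0.013 -1;0.083 0 0 0 -0.091 -0.022 -1;0.083 0 0 0 -0.091 -0.022 -1"
  newtons: 30

```text
time: 19.7
eef_pos: [0.4786, -0.0573, 0.0518]
tcp_rot: [0.66, 0.706, -0.188, -0.174]
contact_force: [-3.2, -0.5, 5.2]
opening: 0.289
finger_force: 40.6
```

```bash
python3 st.py
```

```text
phi 29.71690695380136 padcentre [-65.6  -1.   80.4] [-0.2434075   0.38083377  1.84823093 -0.15600975  1.41172659 -0.24765254] 0.2891801033476221 F [-3.21879276 -0.45140787  5.20748896] T [-0.01275944  0.61300254  0.18152826] 40.604506731033325
```

send_rows:
  moves: "0.021 0 0 0 -0.022 -0.001 -1;0.042 0 0 0 -0.043 -0.006 -1;0.042 0 0 0 -0.043 -0.006 -1"

```text
time: 20.08
eef_pos: [0.4717, -0.0579, 0.0568]
tcp_rot: [0.631, 0.675, -0.279, -0.259]
contact_force: [-2.5, -0.7, 3.7]
opening: 0.288
finger_force: 40.7
```

```bash
python3 st.py
```

```text
phi 44.81160037954711 padcentre [-65.6  -1.   80.2] [-0.22040676  0.52546774  1.7256652  -0.20417398  1.64946823 -0.22230708] 0.2877388383995938 F [-2.5228302  -0.72879333  3.70169776] T [-0.09914959  0.56987696  0.0782379 ] 40.65659523010254
```

send_rows:
  moves: "0 0 0 0 0 0 0.1;0 0 0 0 0 0 0.1;0 0 0 0 0 0 0.1;0 0 0 0 0 -0.3 0.1;0 0 0 0 0 -0.55 0.1;-0.03 0 0 0 0 -0.75 0.1;-0.06 0 0 0 0 -0.85 0.1;-0.09 0 0 0 0 -0.9 0.1;-0.125 0 0 0 0 -0.9 0.1;-0.125 0 0 0 0 -0.9 0.1"

```text
time: 21.32
eef_pos: [0.5948, -0.0487, 0.1853]
tcp_rot: [0.683, 0.73, 0.004, 0.004]
contact_force: [-0.2, 0.0, 0.6]
opening: 0.553
finger_force: 0.0
```

```bash
python3 - <<'E'
from h import *
s=ctrl.get_state(); print(s['eef_pos'],delta([.58,.035,.20],down(93.7)))
E
```

```text
[ 0.5947605  -0.04871356  0.18526238] [ 1.700e-03  0.000e+00  3.000e-04  4.225e-01 -4.500e-02 -7.420e-02]
```

send_rows:
  moves: "0.002 0 0 0.2 -0.02 -0.04 0.4;0.002 0 0 0.42 -0.045 -0.075 0.4;0.002 0 0 0.42 -0.045 -0.075 0.4"

```text
time: 21.7
eef_pos: [0.582, 0.0366, 0.2002]
tcp_rot: [0.682, 0.732, -0.001, -0.001]
contact_force: [0.2, -1.0, 0.6]
opening: 0.7
finger_force: 0.0
```

```bash
python3 - <<'E'
from h import *
s=ctrl.get_state(); print(s['eef_pos'])
c=cam('wrist'); import pickle; pickle.dump(dict(c),open('w6.pkl','wb'))
pts={}
for n,p in {'bed':(45,0,50),'lock':(45,143,78),'sl':(-65,0,80),'padL':(45,50,51),'padR':(45,-50,51)}.items(): print(n,np.round(proj(c,cr(*p))))
im=c['image'][0:330,60:400]
cv2.imwrite('pics/w6.png',cv2.resize(im,None,fx=1.8,fy=1.8,interpolation=cv2.INTER_CUBIC)[:,:,::-1])
E
```

```text
[0.58198964 0.03661434 0.20018787]
bed [296. 268.]
lock [302. 127.]
sl [181. 281.]
padL [297. 222.]
padR [295. 310.]
```

View pics/w6.png

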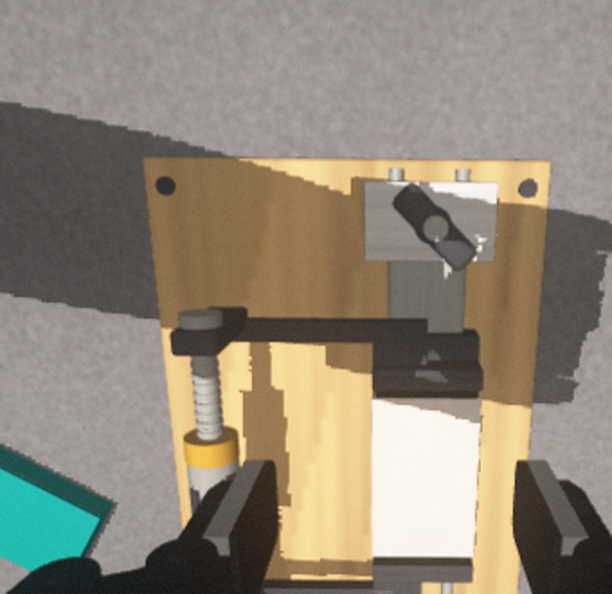

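Both jaws now sit on the panel (crop rows 397 and 555). The knob bar runs from crop (405,197) to (463,262). I'll compute the jaw travel against the earlier profile, plus the knob angle.

```bash
python3 - <<'E'
from h import *
import pickle; w=pickle.load(open('w6.pkl','rb')); g=w['image'].astype(float).sum(2)/3
for x in (65,):
    print([(y,int(g[tuple(np.round(proj(w,cr(x,y,51.5))[::-1]).astype(int))])) for y in range(44,100,1)])
print(inc(onz(w,60+475/1.8,330/1.8,.052)),inc(onz(w,60+475/1.8,397/1.8,.05)),inc(onz(w,60+210/1.8,320/1.8,.094)))
for z in (.085,.089):
    a,b=onz(w,285,109,z),onz(w,317.2,145.6,z); d=b-a; print(np.linalg.norm(d),np.degrees(np.arctan2(d[1],d[0])),(a+b)/2,inc((a+b)/2))
E
```

```text
[(44, 154), (45, 151), (46, 152), (47, 153), (48, 152), (49, 153), (50, 144), (51, 101), (52, 54), (53, 51), (54, 50), (55, 52), (56, 65), (57, 65), (58, 62), (59, 65), (60, 59), (61, 60), (62, 60), (63, 63), (64, 63), (65, 62), (66, 62), (67, 57), (68, 53), (69, 50), (70, 53), (71, 52), (72, 50), (73, 53), (74, 58), (75, 57), (76, 57), (77, 56), (78, 59), (79, 58), (80, 53), (81, 55), (82, 55), (83, 57), (84, 53), (85, 56), (86, 47), (87, 45), (88, 45), (89, 53), (90, 91), (91, 116), (92, 109), (93, 112), (94, 113), (95, 113), (96, 115), (97, 114), (98, 112), (99, 116)]
[69.  89.2 52. ] [71.  51.3 50. ] [-56.4 102.6  94. ]
0.0389939621839191 -43.27408327589072 [0.59543405 0.09418514 0.085     ] [ 44.4 142.6  85. ]
0.03843058827566271 -43.274083275890625 [0.59517446 0.09443724 0.089     ] [ 44.2 142.9  89. ]
```

The left jaw moved about 11 mm, which is about 3.7 rad, and the pad is compressed about 3 mm (roughly 9 N), so the clamp is firm. The knob bar is at -43° world, which is joint ≈ 0.82 rad, centred at (0.5955, 0.0945). It needs about 125° clockwise. Approaching with tool x at 136.7°.

```bash
python3 - <<'E'
from h import *
print(delta([.5955,.0945,.15],down(136.7)),delta([.5955,.0945,.046],down(136.7)))
E
```

```text
[-6.000e-04 -1.000e-04 -1.186e-01  2.907e-01  8.840e-02  2.483e-01] [-6.000e-04 -1.000e-04 -1.186e-01  2.910e-01  9.030e-02  7.683e-01]
```

send_rows:
  moves: "0 0 -0.03 0.1 0.03 0.05 0.2;0 0 -0.06 0.2 0.06 0.12 0.2;0 0 -0.09 0.29 0.088 0.18 0.2;0 0 -0.119 0.29 0.088 0.25 0.2;0 0 -0.119 0.29 0.088 0.25 0.2;0 0 -0.119 0.29 0.09 0.45 0.2;0 0 -0.119 0.29 0.09 0.6 0.2;0 0 -0.119 0.29 0.09 0.72 0.2;0 0 -0.119 0.29 0.09 0.765 0.2;0 0 -0.119 0.29 0.09 0.765 0.2"

```text
time: 23.0
eef_pos: [0.5955, 0.0929, 0.0466]
tcp_rot: [0.37, 0.929, -0.001, -0.002]
contact_force: [-0.3, 1.1, -0.1]
opening: 0.598
finger_force: 0.0
```

send_rows:
  moves: "0 0 0 0 0 0 -1;0 0 0 0 0 0 -1;0 0 0 0 0 0 -1;0 0 0 0 0 0 -1;0 0 0 0 0 0 -1;0 0 0 0 0 0 -1"
  newtons: 40

```text
time: 23.75
eef_pos: [0.5966, 0.0935, 0.0479]
tcp_rot: [0.369, 0.929, -0.0, -0.0]
contact_force: [0.6, 1.3, 5.8]
opening: 0.151
finger_force: 42.3
```

```bash
python3 st.py
```

```text
phi 0.0008192828697211515 padcentre [ 45.5 141.8  80.9] [-1.24299061e-02  3.16521741e-01  1.86410382e+00  6.56191320e-06
  9.60981853e-01 -8.27403002e-01] 0.15100387185010233 F [0.57149836 1.31860935 5.80215316] T [ 0.16305914 -0.23899479  0.01552407] 42.25856959819794
```

Gripped at 12.8 mm. Screwing clockwise 110° first, following the sink.

send_rows:
  moves: "0 0 0.0278 0 0 0.0035 -1;0 0 0.0556 0 0 0.007 -1;0 0 0.0833 0 0 0.0105 -1;0 0 0.111 0 0 0.014 -1;0 0 0.139 0 0 0.0175 -1;0 0 0.167 0 0 0.021 -1;0 0 0.194 0 0 0.0245 -1;0 0 0.222 0 0 0.028 -1;0 0 0.25 0 0 0.0315 -1;0 0 0.278 0 0 0.035 -1;0 0 0.306 0 0 0.0385 -1;0 0 0.306 0 0 0.0385 -1"

```text
time: 25.25
eef_pos: [0.5935, 0.094, 0.04]
tcp_rot: [0.973, 0.229, -0.004, -0.001]
contact_force: [-6.8, 1.0, 12.0]
opening: 0.157
finger_force: 43.1
```

```bash
python3 st.py
```

```text
phi 0.4870726179950638 padcentre [ 42.7 142.5  73. ] [-1.19294076e-02  3.26427873e-01  1.86846875e+00  8.11191073e-04
  9.55272911e-01  1.09676493e+00] 0.1566589462761648 F [-6.77175454  1.03743241 12.01488536] T [ 0.26630207  1.00920859 -0.14564012] 43.14517915248871
```

send_rows:
  moves: "0 0 0.014 0 0 0 -1;0 0 0.025 0 0 0.001 -1;0 0 0.025 0 0 0.001 -1"

```text
time: 25.62
eef_pos: [0.5934, 0.0943, 0.0395]
tcp_rot: [0.988, 0.152, -0.004, -0.001]
contact_force: [-6.4, 2.1, 10.5]
opening: 0.156
finger_force: 42.9
```

```bash
python3 st.py
```

```text
phi 0.4834634189692422 padcentre [ 42.7 142.8  72.5] [-1.17014011e-02  3.27143497e-01  1.86881754e+00  1.39512645e-03
  9.54181701e-01  1.25314945e+00] 0.15614680327011923 F [-6.42519927  2.0770029  10.48741141] T [ 0.38812524  0.92134886 -0.07194215] 42.91659593582153
```

send_rows:
  moves: "0 0 0.01 0 0 0.002 -1;0 0 0.018 0 0 0.003 -1;0 0 0.018 0 0 0.003 -1"

```text
time: 26.0
eef_pos: [0.5933, 0.0945, 0.039]
tcp_rot: [0.995, 0.096, -0.004, -0.001]
contact_force: [-7.2, 2.4, 10.9]
opening: 0.148
finger_force: 43.1
```

```bash
python3 st.py
```

```text
phi 0.49247294165739913 padcentre [ 42.6 143.   72. ] [-1.14550791e-02  3.27782826e-01  1.86895719e+00  1.55702999e-03
  9.53570113e-01  1.36553531e+00] 0.1480536884206163 F [-7.17635645  2.43014213 10.90726025] T [0.47866193 0.98130461 0.05378266] 43.08858096599579
```

send_rows:
  moves: "0 0 0.01 0 0 0.001 -1;0 0 0.018 0 0 0.001 -1;0 0 0.018 0 0 0.001 -1"

```text
time: 26.38
eef_pos: [0.5933, 0.0945, 0.039]
tcp_rot: [0.999, 0.044, -0.004, 0.0]
contact_force: [-7.2, 4.6, 11.8]
opening: 0.155
finger_force: 61.6
```

```bash
python3 st.py
```

```text
phi 0.4898415073609352 padcentre [ 42.6 143.1  72. ] [-1.05005153e-02  3.27950996e-01  1.86886662e+00 -8.42662027e-04
  9.53297022e-01  1.47310377e+00] 0.15548166486176057 F [-7.20476579  4.60184432 11.78894464] T [0.71548019 0.95223471 1.33814199] 61.604039864614606
```

The stop is reached (Tz 1.3 N m). Release and lift straight up.

send_rows:
  moves: "0 0 0 0 0 0 0.2;0 0 0 0 0 0 0.2;0 0 0 0 0 0 0.2;0 0 0 0 0 0 0.2;0 0 0 0 0 -0.2 0.2;0 0 0 0 0 -0.45 0.2;0 0 0 -0.15 0 -0.7 0.2;0 0 0 -0.3 0 -0.8 0.2;0 0 0 -0.3 0 -0.8 0.2"

```text
time: 27.5
eef_pos: [0.5361, 0.0886, 0.2003]
tcp_rot: [0.999, 0.04, 0.001, 0.0]
contact_force: [-0.6, 0.4, -0.4]
opening: 0.602
finger_force: 0.0
```

```bash
python3 - <<'E'
from h import *
s=ctrl.get_state(); print(s['eef_pos'],s['contact_force'],s['time'])
for n in('wrist','top'):
    c=cam(n); g=c['image'].max(2)
    u0=proj(c,cr(45,143,79)); print(n,u0)
    m=np.zeros_like(g); cv2.circle(m,tuple(int(v) for v in u0),int(np.linalg.norm(proj(c,cr(45,143+27,79))-u0)),255,-1)
    k=((g<85)&(m>0)).astype(np.uint8)*255
    for q in cv2.findContours(k,cv2.RETR_EXTERNAL,cv2.CHAIN_APPROX_NONE)[0]:
        if cv2.contourArea(q)<15: continue
        P=np.array([inc(onz(c,u,v,.079))[:2] for u,v in q[:,0]],np.float32); print(cv2.minAreaRect(P))
    u1=np.array([proj(c,cr(x,y,50)) for x in(10,80) for y in(-60,60)]); a,b=u1.min(0).astype(int),u1.max(0).astype(int)
    a=np.maximum(a,0);hsv=cv2.cvtColor(c['image'],cv2.COLOR_RGB2HSV); w=cv2.inRange(hsv,(0,0,120),(180,50,255)); kk=np.zeros_like(w); kk[a[1]:b[1],a[0]:b[0]]=w[a[1]:b[1],a[0]:b[0]]
    for q in cv2.findContours(kk,cv2.RETR_EXTERNAL,cv2.CHAIN_APPROX_NONE)[0]:
        if cv2.contourArea(q)>100:
            P=np.array([inc(onz(c,u,v,.05))[:2] for u,v in q[:,0]],np.float32); print('panel',cv2.minAreaRect(P))
E
```

```text
[0.53610614 0.08857298 0.2003487 ] [-0.62501867  0.37123192 -0.4363331 ] 27.5
wrist [278.64090533 121.71868508]
((44.3576774597168, 143.89678955078125), (43.111820220947266, 15.753314971923828), 3.842491388320923)
panel ((44.29999923706055, 1.5499992370605469), (59.599998474121094, 100.5), 0.0)
top [243.52998876 184.41735353]
panel ((44.501319885253906, 0.07622146606445312), (60.28769302368164, 100.5467529296875), 0.11256460100412369)
```

The bar now stands at -176° in the cradle frame, a turn of about 3.0 rad, so it is at its stop. The panel sits 1 mm from centre along x and about 1 mm along y, and its full 60x100 outline is visible. The arm is clear of everything.

```bash
python3 -c "
from plant import ctrl
print(ctrl.sign_off())"
```

```text
the job is handed in; nothing more can be done
None
```

I handed the job in at about 28 s: the shorter panel lies on the bed about 1 mm off centre, clamped at an estimated 9 N a side (from camera measurements, not a force reading), and the lock knob is screwed down to its stop; the sign-off returned no verdict.

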